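Pair the stacked flowerpots with their saucers

ROBOT

A 6-joint arm with a two-finger parallel gripper is mounted at the origin on the work surface. World frame = base frame: x ahead of the robot, y to its left, z up, the work surface at z = 0. Lengths are in mm, angles in rad, forces in N, time in s.
With the tool pointing down it reaches from about 275 to 825 mm from the base axis. Payload 5.2 kg.
Tool frame: the origin (TCP) lies at the very end of the fingers, on their centre line; the grasp point (between the pads) lies 19 mm behind it; z points along the fingers, y is the direction in which the jaws open and shut (so a half turn about z gives the same grasp; the last joint's range is limited). The gripper opens to 93 mm and grips with 3 to 60 N. Pads are 15 mm wide; open, the fingers measure 128 mm over their backs; the gripper's body (75 mm by 188 mm) begins 65 mm behind the grasp point.
Start: joints at [1.124, 0.259, 1.535, -0, 1.348, -0.203], TCP at [132.743, 533.746, 218.653] pointing down, gripper open.
Joint ranges: [-3.14, 3.14], [-0.91, 2.08], [0.19, 2.58], [-1.22, 4.36], [0.22, 2.71], [-3.12, 3.12]. Speed limits (rad/s): [2.57, 2.57, 3.14, 3.14, 3.14, 3.14].

INTERFACE

Orientations are given as [roll, pitch, yaw] about the fixed x, y, z axes, in that order (R = Rz(yaw) Ry(pitch) Rx(roll)).
In Python, from bench import robot gives the robot as it stands. The module is installed in compiled form; this text tells all that it offers. Calls block until the motion is done:
- robot.move_ptp(position, orientation): joint-space move of the TCP to a pose.
- robot.move_linear(position, ori=None, speed=150, f_stop=None): straight line of the TCP; ori=None keeps the orientation; speed is the mean speed in mm/s. With f_stop (N) it stops when the force on the tool has changed by that much, and returns True; else False.
- robot.move_j(angles): joint-space move.
- robot.move_gripper(opening): opening from 0.0 (shut) to 1.0 (fully open); the grip force is fixed at half the most; returns when the fingers have stopped.
- robot.sleep(seconds).
- robot.inverse_kinematics(position, orientation): joint angles nearest the present ones, or None.
- robot.get_image(name): name is "scene" or "top"; returns a dict with "img" (420x560x3 uint8, blue, green, red), "fovy" (degrees; the focal length in pixels is half the picture's height over the tangent of half this angle, whatever the lens; pixels are square), "cx", "cy" (the principal point, pixels), "eye" and "orientation" of the camera in the world. Camera axes: x right, y down, z forward; pixel columns grow to the right and rows downward; lengths in mm; the calibration is good to about 2 mm. A picture is of the moment at which its call begins. There is no depth.
A pose or a line that the arm cannot do raises robot.MotionError and nothing moves.
- robot.hand_in(): hands the job in, once; it reports no verdict.
Readings, each from a call of its own:
- robot.current_t(): time.
- robot.current_qpos(): joint angles.
- robot.current_joint_vel(): joint speeds.
- robot.current_joint_efforts(): joint torques, N m.
- robot.current_tcp_pos(): TCP position.
- robot.current_eef_rot(): TCP orientation.
- robot.current_contact_force(): force on the tool from outside, world axes, zero at the start.
- robot.current_ft_torque(): the same for the moment, N m.
- robot.current_gripper_width(): opening from 0.0 (shut) to 1.0 (fully open).
Only numpy, scipy, OpenCV 4.12 (cv2) and the standard library are available. Lean on these libraries where they do the work, as an engineer would, in place of code of your own. Each camera call takes 0.05 s, during which the arm holds its last target. There are 200 camera calls.

TASK

The four white flowerpots standing mouth down on the turntable are to be packed with their saucers: take the stack apart from the top and set each pot, still mouth down, gently into the saucer of its own shape and size, so that it sits flat inside the rim. Do not drop or tip any pot, and leave the pink bowl and the steel ruler where they are.

Things in the scene. Friction and masses are not known exactly. Their poses are not given: they have to be found in the camera images.
- pot_large_round: Large round pot, 60 mm in diameter, 52 mm high, collar 68 mm in diameter on the lowest 10 mm; 0.2-0.4 kg. White glazed, mouth down, small dark drain hole in the upper face; grip its straight walls above the collar. Origin: centre of the underside; z up. On a fixed grey turntable (230 mm disc, top 30 mm up). One large pot stands alone, 120 mm from the other, which carries the stack.
- pot_large_square: Large square pot, 58 x 58 mm, 52 mm high, collar 66 x 66 mm on the lowest 10 mm; 0.2-0.4 kg. White glazed, mouth down, small dark drain hole in the upper face; grip its straight walls above the collar. Origin: centre of the underside; z up. x and y are normal to its sides. On the turntable, alone or as the foot of the stack.
- pot_medium_round: Medium round pot, 46 mm in diameter, 46 mm high, collar 52 mm in diameter on the lowest 10 mm; 0.12-0.23 kg. White glazed, mouth down, small dark drain hole in the upper face; grip its straight walls above the collar. Origin: centre of the underside; z up. Second in the stack, on one of the large pots.
- pot_small_hex: Small hexagonal pot, 34 mm across flats, 44 mm high, collar 40 mm across flats on the lowest 10 mm; about 0.1 kg. White glazed, mouth down, small dark drain hole in the upper face; grip its straight walls above the collar. Origin: centre of the underside; z up. x is normal to a flat. Top of the stack, on the medium round pot.
- saucer_large_round: Large round saucer, 84 mm inside diameter, 92 mm outside. White glazed, fixed on the table beside the turntable. Flat floor 6 mm above the table, rim 12 mm above the table (so the rim rises 6 mm above the floor). Origin: centre of the underside, at table height; z up.
- saucer_large_square: Large square saucer, 82 x 82 mm inside, 90 x 90 mm outside; x and y axes normal to its sides. White glazed, fixed on the table beside the turntable. Flat floor 6 mm above the table, rim 12 mm above the table (so the rim rises 6 mm above the floor). Origin: centre of the underside, at table height; z up.
- saucer_medium_round: Medium round saucer, 68 mm inside diameter, 76 mm outside. White glazed, fixed on the table beside the turntable. Flat floor 6 mm above the table, rim 12 mm above the table (so the rim rises 6 mm above the floor). Origin: centre of the underside, at table height; z up.
- saucer_small_hex: Small hexagonal saucer, 56 mm across flats inside, 64 mm outside; its x axis is normal to one of the flats. White glazed, fixed on the table beside the turntable. Flat floor 6 mm above the table, rim 12 mm above the table (so the rim rises 6 mm above the floor). Origin: centre of the underside, at table height; z up.
- bowl: Pink glazed bowl, a bystander, 90 mm across and 42 mm high, standing loose on the table outside the saucers on the left (+y). Origin: centre of the underside.
- ruler: Steel ruler, a bystander, 25 x 300 x 3 mm, lying loose on the table outside the saucers on the right (-y), its length along its y axis. Origin: centre of the underside.
There are look-alikes about, which are no part of the job. Leave any orange or yellow look-alike of the pot_large_square alone.

How it is judged (in metres and radians):
At the end, for the whole second after the job is handed in: Each of the four pots is in its own saucer: centre within 12 mm of the saucer's centre, underside flat on the saucer's floor (3 to 8.5 mm above the saucer's underside), mouth down within 0.08 rad (4.6 degrees) of upright, at rest (below 0.02 m/s) and released (horizontal distance between pot_large_round and saucer_large_round below 0.012 m and z of pot_large_round in the frame of saucer_large_round between 0.003 and 0.0085 m and angle between each of pot_large_round, pot_large_square, pot_medium_round, pot_small_hex's own z axis and vertical below 0.08 rad and linear speed of each of pot_large_round, pot_large_square, pot_medium_round, pot_small_hex below 0.02 m/s and contact force between the fingers and pot_large_round below 0.2 N and horizontal distance between pot_large_square and saucer_large_square below 0.012 m and z of pot_large_square in the frame of saucer_large_square between 0.003 and 0.0085 m and contact force between the fingers and pot_large_square below 0.2 N and horizontal distance between pot_medium_round and saucer_medium_round below 0.012 m and z of pot_medium_round in the frame of saucer_medium_round between 0.003 and 0.0085 m and contact force between the fingers and pot_medium_round below 0.2 N and horizontal distance between pot_small_hex and saucer_small_hex below 0.012 m and z of pot_small_hex in the frame of saucer_small_hex between 0.003 and 0.0085 m and contact force between the fingers and pot_small_hex below 0.2 N); the robot touches nothing.
It fails at once if a pot is tipped over (tilted by more than 40 degrees) (angle between any of pot_large_round, pot_large_square, pot_medium_round, pot_small_hex's own z axis and vertical above 0.7 rad).
It fails at once if a pot is dropped into its saucer (still moving faster than 0.5 m/s within 10 mm of the saucer's floor) ((horizontal distance between pot_large_round and saucer_large_round below 0.025 m and z of pot_large_round in the frame of saucer_large_round below 0.016 m and linear speed of pot_large_round above 0.5 m/s) or (horizontal distance between pot_large_square and saucer_large_square below 0.025 m and z of pot_large_square in the frame of saucer_large_square below 0.016 m and linear speed of pot_large_square above 0.5 m/s) or (horizontal distance between pot_medium_round and saucer_medium_round below 0.025 m and z of pot_medium_round in the frame of saucer_medium_round below 0.016 m and linear speed of pot_medium_round above 0.5 m/s) or (horizontal distance between pot_small_hex and saucer_small_hex below 0.025 m and z of pot_small_hex in the frame of saucer_small_hex below 0.016 m and linear speed of pot_small_hex above 0.5 m/s)).
It fails at once if the pink bowl or the ruler is pushed more than 30 mm (distance of any of bowl, ruler from where it was at the start of the episode above 0.03 m).
It also fails if it takes over 120 s, if anything falls off the work surface, if the arm or the gripper's body presses on something with over 40 N, if the wrist force passes 120 N, or if a joint passes its speed limit or range.

## Working session

There is one attempt and no reset: what is moved stays moved. The work goes in short steps, each a Python script; the robot and the scene stay as the last script left them, time stands still between calls to the robot, and variables do not carry over. Pictures are saved under pics/ and viewed, about 12 in all and at most 16, crops included, and the job is handed in when it is done.

```bash
mkdir -p pics
python3 - <<'E'
from bench import robot
import cv2
for n in("scene","top"):
    d=robot.get_image(n); cv2.imwrite(f"pics/{n}0.png",d["img"]); print({k:v for k,v in d.items() if k!="img"})
print(robot.current_eef_rot(), robot.current_t())
E
```

```text
{'fovy': 42.034311985380526, 'cx': 285.39636162191937, 'cy': 208.5595520715127, 'eye': array([1498.44110796,  415.33820821,  922.05068379]), 'orientation': array([-2.23000351,  0.00685726,  1.987503  ])}
{'fovy': 51.07769094703756, 'cx': 285.8435950999014, 'cy': 204.7106194488042, 'eye': array([ 348.84113309,   16.05881921, 1216.92154036]), 'orientation': array([-2.95617073,  0.00427268, -1.57588783])}
[-3.14009281e+00 -2.90564808e-04  2.89784310e+00] 0.1
```

View pics/top0.png

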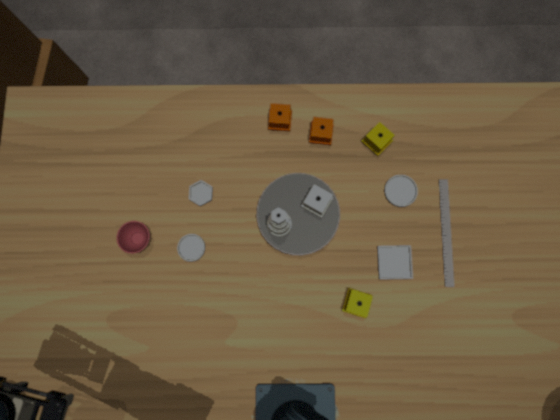

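View pics/scene0.png

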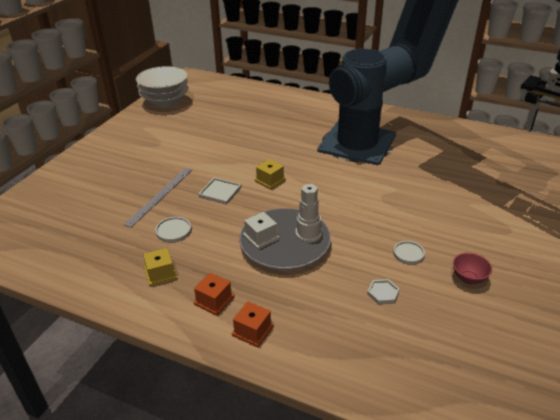

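The top view shows the stack at about (279,215) on a large round foot and the white large square pot at (318,199). The saucers are hex (200,193), medium round (191,248), large round (401,190) and large square (395,262). Four objects could be mistaken for the square pot: orange ones at (280,117) and (321,130), and yellow ones at (379,137) and (358,303). I'll leave all four alone.

```bash
cat > h.py <<'E'
import numpy as np, cv2
from scipy.spatial.transform import Rotation as R
from bench import robot
def cam(n):
    d=robot.get_image(n); d["R"]=R.from_euler("xyz",d["orientation"]).as_matrix(); d["f"]=210/np.tan(np.radians(d["fovy"]/2)); return d
def ray(d,uv,z):
    uv=np.atleast_2d(uv).astype(float)
    v=np.c_[(uv-[d["cx"],d["cy"]])/d["f"],np.ones(len(uv))]@d["R"].T
    return (d["eye"]+v*((z-d["eye"][2])/v[:,2])[:,None])[:,:2]
def proj(d,P):
    q=(np.atleast_2d(P)-d["eye"])@d["R"]; return q[:,:2]/q[:,2:]*d["f"]+[d["cx"],d["cy"]]
E
python3 - <<'E'
from h import *
t=cam("top"); s=cam("scene")
def blob(d,seed,z,r=40):
    im=d["img"]; hsv=cv2.cvtColor(im,cv2.COLOR_BGR2HSV)
    m=((hsv[...,1]<75)&(hsv[...,2]>95)).astype(np.uint8)
    m=cv2.morphologyEx(m,cv2.MORPH_CLOSE,np.ones((5,5)))
    n,l,st,c=cv2.connectedComponentsWithStats(m)
    w=l[seed[1]-6:seed[1]+7,seed[0]-6:seed[0]+7]; w=w[w>0]; k=np.bincount(w).argmax()
    cs=cv2.findContours((l==k).astype(np.uint8),0,1)[0][0][:,0]
    p=ray(d,cs,z).astype(np.float32); h=cv2.convexHull(p); M=cv2.moments(h)
    return np.round([M['m10']/M['m00'],M['m01']/M['m00']],1),np.round(cv2.minAreaRect(h)[1:][0],1),round(cv2.minAreaRect(h)[2],1),round(M['m00'])
for n,a,b in [("hex",(200,193),(383,291)),("med",(191,248),(408,252)),("lr",(401,190),(173,229)),("sq",(395,262),(220,190))]:
    print(n,"top",blob(t,a,12)); print(n,"scene",blob(s,b,12))
# drain holes: sub-pixel guesses
def hole(d,seed,r=6):
    g=cv2.cvtColor(d["img"],cv2.COLOR_BGR2GRAY).astype(float); x,y=seed
    w=g[y-r:y+r+1,x-r:x+r+1]; q=np.clip(np.median(w)*.75-w,0,None)
    yy,xx=np.mgrid[y-r:y+r+1,x-r:x+r+1]; return np.array([(q*xx).sum(),(q*yy).sum()])/q.sum()
for nm,a,b,z in [("hexpot",(279,215),(310,188),172),("sqpot",(318,199),(261,222),82)]:
    ha,hb=hole(t,a,5),hole(s,b,4); print(nm,ha,ray(t,ha,z),hb,ray(s,hb,z))
a=cv2.resize(t["img"][165:265,250:350],None,fx=6,fy=6,interpolation=2); cv2.imwrite("pics/c1.png",a)
b=cv2.resize(s["img"][170:270,230:340],None,fx=6,fy=6,interpolation=2); cv2.imwrite("pics/c2.png",b)
E
```

```text
hex top (array([611.3, 260.4]), array([72. , 67.4]), 1.5, 3846)
hex scene (array([616.5, 261.1]), array([66. , 77.6]), 88.0, 4090)
med top (array([458.5, 281.6]), array([77.1, 76.7]), 89.7, 4695)
med scene (array([464.3, 282.7]), array([80.2, 77. ]), 23.4, 4876)
lr top (array([ 615.3, -302.6]), array([94. , 90.4]), 42.8, 6710)
lr scene (array([ 620.3, -301.4]), array([97.2, 92. ]), 23.4, 7131)
sq top (array([ 415. , -275.5]), array([95.4, 91.9]), 89.7, 8599)
sq scene (array([ 420.6, -275.2]), array([101.8,  94.6]), 0.5, 9389)
hexpot [278.06451613 214.9516129 ] [[519.87969968  38.39000416]] [309.18800648 187.85980551] [[520.34329883  38.03948582]]
sqpot [317.87388724 198.10089021] [[578.9654042  -64.63056215]] [259.97369182 221.10870194] [[579.6317799  -65.44513669]]
```

View pics/c1.png

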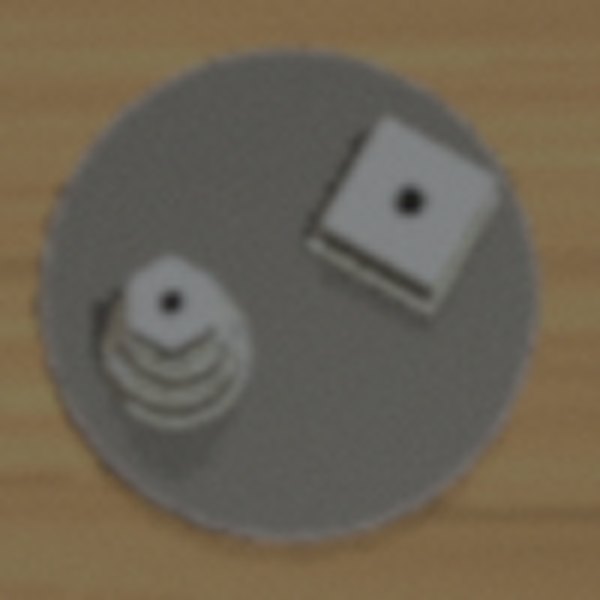

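View pics/c2.png

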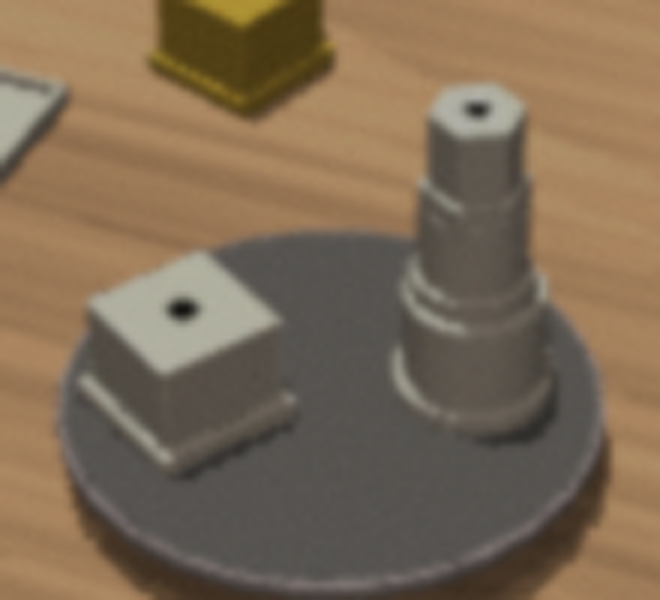

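The crops confirm the stack is hex on medium round on large round foot, and the lone white pot is the square one. Both cameras agree to within 1 mm: stack at (520,38), square at (579,-65). The hex flats face ±y. I'll start with the hex.

```bash
cat >> h.py <<'E'
OFF=13
def pick(xy,z0,yaw,pre=1.0):
    robot.move_gripper(pre)
    robot.move_ptp([*xy,z0+90],[np.pi,0,yaw])
    hit=robot.move_linear([*xy,z0+OFF],speed=90,f_stop=6)
    robot.move_gripper(0.0); w=robot.current_gripper_width()*93
    print("touched",hit,"tcp",robot.current_tcp_pos().round(1),"grip width mm",round(w,1))
    if hit or w<15: raise SystemExit("check")
    robot.move_linear([*xy,z0+OFF+8],speed=30); robot.move_linear([*xy,max(z0+OFF+60,190)],speed=150)
    print("carry width",round(robot.current_gripper_width()*93,1),"t",robot.current_t())
def place(xy,yaw):
    robot.move_ptp([*xy,150],[np.pi,0,yaw])
    robot.move_linear([*xy,OFF+22],speed=120); robot.sleep(.3)
    hit=robot.move_linear([*xy,OFF+3],speed=20,f_stop=4)
    z=robot.current_tcp_pos()[2]; print("contact",hit,"underside z",round(z-OFF,1),"w",round(robot.current_gripper_width()*93,1))
    if not hit or z-OFF>9: print("WARN")
    robot.sleep(.2)
def release():
    robot.move_gripper(1.0); p=robot.current_tcp_pos()
    robot.move_linear([p[0],p[1],150],speed=120); print("t",robot.current_t())
E
python3 - <<'E'
from h import *
c=np.array([[390,115],[498,185],[432,295],[320,225]])/6+[250,165]
t=cam("top"); p=ray(t,c-.4,82); e=np.roll(p,-1,0)-p; print("sq",p.mean(0),np.degrees(np.arctan2(e[:,1],e[:,0]))%90,np.hypot(*e.T))
pick([520,38.2],128,np.pi)
place([612.5,261.5],np.pi)
E
```

```text
sq [577.31160965 -64.75168286] [55.80779406 58.44856948 57.07041167 57.40897593] [56.70276105 57.28559087 57.72098019 58.51948982]
touched False tcp [520.   38.2 141. ] grip width mm 34.0
carry width 33.6 t 5.5917
contact True underside z 6.0 w 34.0
```

Run:
```python
from h import *
release()
robot.move_ptp([350,330,220],[np.pi,0,np.pi])
t=cam("top"); s=cam("scene")
a=cv2.resize(t["img"][165:265,170:320],None,fx=5,fy=5,interpolation=2); cv2.imwrite("pics/d1.png",a)
def hole(d,xy,z,r=5):
    x,y=proj(d,[*xy,z])[0].round().astype(int); g=cv2.cvtColor(d["img"],cv2.COLOR_BGR2GRAY).astype(float)
    w=g[y-r:y+r+1,x-r:x+r+1]; q=np.clip(np.median(w)*.75-w,0,None)
    yy,xx=np.mgrid[y-r:y+r+1,x-r:x+r+1]; return ray(d,np.array([(q*xx).sum(),(q*yy).sum()])/q.sum(),z)[0].round(1)
for n,xy,z in [("hex",(612,261),50),("med",(520,38),128),("sq",(579,-65),82)]: print(n,hole(t,xy,z,4),hole(s,xy,z,3))
```

```text
t 11.2333
hex [611.6 261.5] [612.6 260.9]
med [517.8  37.2] [518.1  36.3]
sq [578.9 -64.5] [579.6 -65.5]
```

View pics/d1.png

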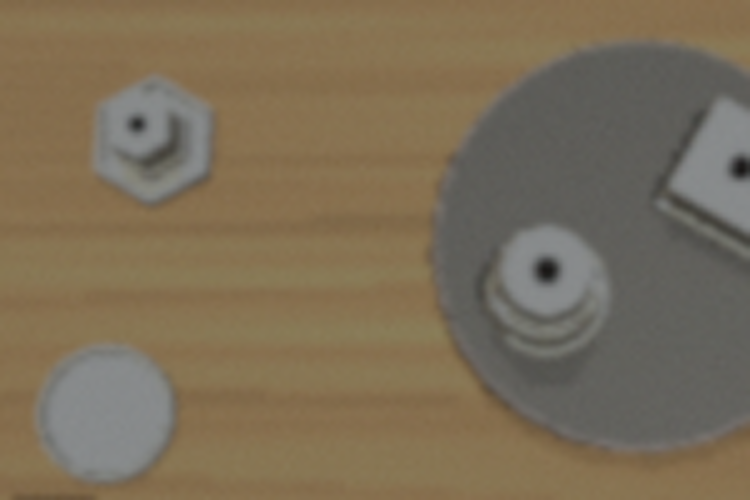

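The hex pot sits in its saucer (crop 137,125), within about 1 mm of the planned point. The medium pot's hole is at (518,36.8). Medium next, then a check.

```bash
cat >> h.py <<'E'
def hole(d,xy,z,r=4):
    x,y=proj(d,[*xy,z])[0].round().astype(int); g=cv2.cvtColor(d["img"],cv2.COLOR_BGR2GRAY).astype(float)
    w=g[y-r:y+r+1,x-r:x+r+1]; q=np.clip(np.median(w)*.75-w,0,None)
    yy,xx=np.mgrid[y-r:y+r+1,x-r:x+r+1]; return ray(d,np.array([(q*xx).sum(),(q*yy).sum()])/q.sum(),z)[0].round(1)
E
python3 - <<'E'
from h import *
pick([518,36.8],82,np.pi)
place([459.5,283],np.pi)
release()
robot.move_ptp([300,100,250],[np.pi,0,np.pi])
t=cam("top"); s=cam("scene")
cv2.imwrite("pics/e1.png",cv2.resize(t["img"][165:265,170:340],None,fx=4.5,fy=4.5,interpolation=2))
for n,xy,z in [("hex",(612,261),50),("med",(459.5,283),52),("lr",(518,37),82),("sq",(579,-65),82)]: print(n,hole(t,xy,z),hole(s,xy,z,3))
E
```

```text
touched False tcp [518.   36.9  95. ] grip width mm 45.6
carry width 46.0 t 16.8917
contact True underside z 6.0 w 45.7
t 22.4083
hex [611.7 261.5] [612.6 261. ]
med [458.8 282.7] [459.5 282.3]
lr [518.4  38.8] [519.3  38.2]
sq [579.  -64.6] [579.6 -65.5]
```

View pics/e1.png

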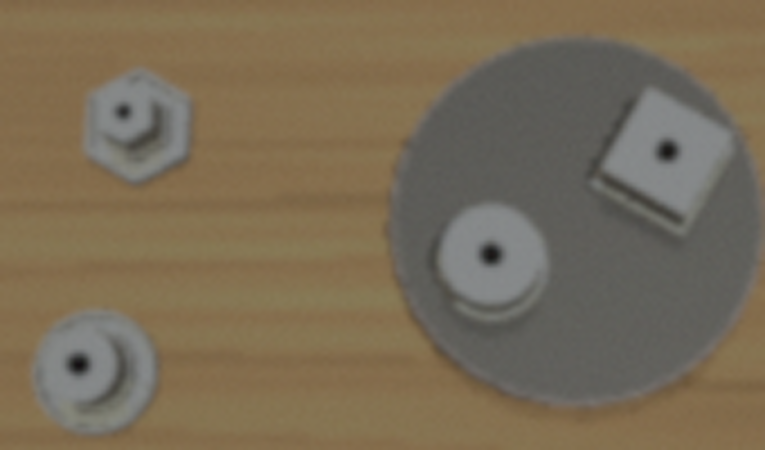

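The medium pot is in place (crop 78,365) and the large round pot is clear at (519,38.5). Next come the large round and the square. The square's sides lie at 57°, so I'll grip it at yaw 147° and place it at 180°.

Run:
```python
from h import *
pick([518.8,38.5],30,np.pi)
place([616.5,-304],np.pi)
release()
robot.move_ptp([300,100,250],[np.pi,0,np.pi])
t=cam("top"); s=cam("scene")
for n,xy,z in [("lr",(616.5,-304),58),("sq",(579,-65),82)]: print(n,hole(t,xy,z),hole(s,xy,z,3))
pick([579.2,-65],30,np.radians(147))
place([415.5,-277],np.pi)
```

```text
touched False tcp [518.8  38.6  43.1] grip width mm 59.9
carry width 59.9 t 27.9083
contact True underside z 6.1 w 59.4
t 33.5833
lr [ 616.5 -303.5] [ 616.7 -305. ]
sq [578.9 -64.6] [579.6 -65.5]
touched False tcp [579.3 -65.   43.1] grip width mm 58.2
carry width 58.3 t 40.2583
contact True underside z 6.1 w 58.2
```

Run:
```python
from h import *
release()
robot.move_ptp([300,100,250],[np.pi,0,np.pi])
t=cam("top"); s=cam("scene")
for n,xy,z in [("hex",(612,261),50),("med",(459.5,283),52),("lr",(616.5,-304),58),("sq",(415.5,-277),58)]: print(n,hole(t,xy,z),hole(s,xy,z,3))
cv2.imwrite("pics/f1.png",t["img"][80:330]); 
cv2.imwrite("pics/f2.png",np.hstack([cv2.resize(s["img"][160:260,130:260],None,fx=3,fy=3),cv2.resize(s["img"][220:320,350:480],None,fx=3,fy=3)]))
```

```text
t 45.6667
hex [611.7 261.5] [612.6 260.9]
med [458.8 282.7] [459.5 282.3]
lr [ 616.5 -303.4] [ 616.7 -305. ]
sq [ 415.3 -276.9] [ 415.2 -278.1]
```

View pics/f1.png

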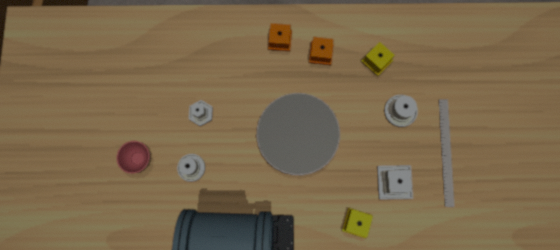

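View pics/f2.png

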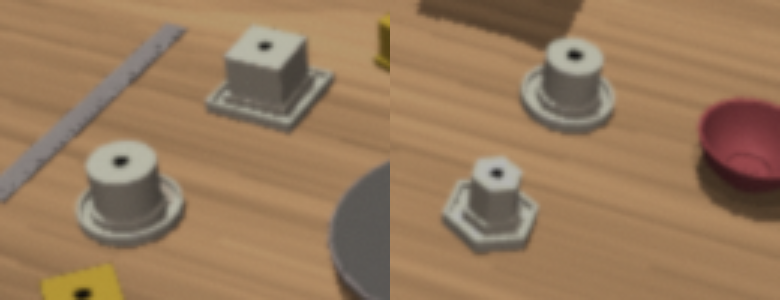

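All four pots sit flat inside their rims. The bowl, the ruler and the coloured pots are where they were, and the arm is clear, so I'm handing in.

```bash
python3 -c "
from bench import robot
robot.hand_in(); print(robot.current_t())"
```

```text
the job is handed in; nothing more can be done
the job is handed in; nothing more can be done
```

I took the stack apart from the top (hex, medium round, large round), then moved the square pot, and set each one mouth down into its own saucer. I handed the job in about 47 s into the 120 s limit.

- **Placing:** I lowered each pot at 20 mm/s until it touched. Contact came with the underside at 6.0–6.1 mm, which is the saucer floor.
- **Last check on the pots:** in the final pictures from both cameras, all four are upright inside their rims. Their drain holes are within about 1.5 mm of the estimated saucer centres.
- **Bystanders:** the bowl, the ruler and the orange and yellow look-alikes appear unmoved, judged by eye from the pictures.
- **Disagreements:** the two cameras differed by up to 1.6 mm on the pot holes. The scene camera's raw saucer centres were 5–6 mm off the top camera's in x. I put this down to the saucers' outer walls showing in that view, and used the top camera with a small correction. No check failed.

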